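# Unstack the turned parts and set them out at their stations

## Task

Four finished parts have come off the lathe in one stack; take it apart from the top down, one part at a time, and set each down upright, without dropping it, at its own station before taking the next: the stepped plug inside the small blue tray, the ring over the post of the little stand so that it lies flat on the base, the hexagonal collar in the middle of the scale's pan and the square flange in the middle of the stone plate. Do not tip any part over, and do not knock over the jar or the bottle.

Things in the scene. Friction and masses are not known exactly. Their poses are not given: they have to be found in the camera images.
- plug: Bright steel stepped plug, the top of the stack at the start: round foot 34 mm across and 14 mm high, above it a round stem 22 mm across from 16 mm up to the top at 54 mm. Origin at the centre of its underside, z up. Loose, about 0.18 kg. Goes into the tray, standing on its foot.
- ring: Plain bright steel ring, 44 mm outside, 26 mm bore right through, 30 mm high; second from the top, under the plug. Origin at the centre of its underside, z up. Loose, about 0.23 kg. Goes over the stand's post, flat on the stand's base.
- collar: Solid dark steel hexagonal block (collar blank), 56 mm across flats, 65 mm across corners, 30 mm high; third from the top, under the ring. Origin at the centre of its underside, z up; its x axis is square to one pair of flats (so grip along x, or x turned by 60 or 120 degrees). Loose, about 0.45 kg. Goes in the middle of the scale's pan, any yaw.
- flange: Solid square aluminium flange, 68 x 68 mm and 30 mm high, with a small dark bolt hole in each corner; the bottom of the stack, standing on the bench. Origin at the centre of its underside, x and y square to its sides, z up. Loose, about 0.37 kg. Goes in the middle of the stone plate, any yaw.
- tray: Small blue steel tray, fixed, outside 118 mm along its x, 98 mm along its y, 26 mm high; walls and floor 4 mm thick, so the inside is 110 x 90 mm and the floor 4 mm above the bench; a wire handle on each y side. Origin at the centre of its underside. The plug may stand anywhere inside.
- stand: Little ring stand, fixed: a dark round base 84 mm across and 6 mm thick with an upright brass post in its centre, 10 mm thick, its tip 30 mm above the bench. Origin at the centre of its underside, z up along the post.
- scale: Grey bench scale, fixed (the pan does not sink): body 145 x 118 mm and 28 mm high, green display at its -x end, and a flat round steel pan 108 mm across, its top 40 mm above the bench. Origin on the bench directly under the centre of the pan; the body reaches 90 mm to -x and 55 mm to +x of it.
- plate: Square pale stone measuring plate, fixed, 115 x 115 mm, flat top 20 mm above the bench. Origin at the centre of its underside.
- jar: Amber glass jar with a black lid, 48 mm across and 55 mm high, loose, at the far side of the work area. Origin at the centre of its underside. Leave it standing.
- bottle: White plastic bottle with a red cap, 60 mm across and 170 mm high, loose, at the right of the work area. Origin at the centre of its underside. Leave it standing.
There are look-alikes about, which are no part of the job. What is shaped like the stand but pink or red is not meant.

How it is judged:
By the outcome, as a careful person would: the job done as asked, in the order asked, and still so for the second after the job is handed in, with the robot touching nothing.
It also fails if it takes over 120 s, if anything falls off the work surface, if the arm or the gripper's body presses on something with over 40 N, if the wrist force passes 120 N, or if a joint passes its speed limit or range.

## Robot

A 7-joint arm with a two-finger parallel gripper is mounted at the origin on the work surface. World frame = base frame: x ahead of the robot, y to its left, z up, the work surface at z = 0. Lengths are in m, angles in degrees, forces in N, time in s.
With the tool pointing down it reaches from about 0.425 to 0.875 m from the base axis. Payload 4.7 kg.
Tool frame: the origin (TCP) lies between the finger pads; the fingertips stand 8 mm ahead of it and the grasp point (between the pads) lies 11 mm behind it (env.tip_extent is the distance from the TCP to the fingertips, in m); z points along the fingers, y is the line along which they close (so a half turn about z gives the same grasp; the last joint's range is limited). The gripper opens to 87 mm and grips with 3 to 60 N. Pads are 19 mm wide; open, the fingers measure 117 mm over their backs; the gripper's body (75 mm by 190 mm) begins 51 mm behind the grasp point.
Start: joints at [0.808, 18.392, -4.016, 83.108, 1.295, 78.541, -3.26], TCP at [0.65, -0, 0.231] pointing down, gripper open.
Joint ranges: [-163.93, 163.93], [-17.29, 119.83], [-79.2, 71.16], [3.27, 140.29], [-89.18, 269.18], [5.43, 117.66], [-154.24, 154.24]. Speed limits (degrees/s): [147.25, 147.25, 180, 180, 180, 180, 180].

## Interface

Orientations are given as [roll, pitch, yaw] about the fixed x, y, z axes, in that order (R = Rz(yaw) Ry(pitch) Rx(roll)).
In Python, from cell import sensors, vision, workorder, env gives the robot as it stands.
- The arm moves only by the tool drive_tool, never from a script. Its argument "moves" is a list of rows, each an object of numbers: "x", "y", "z": the shift along the tool's x, y, z in mm; "rx", "ry", "rz": the turn, a rotation vector about the tool's x, y, z in rad; "fingers": the closure, from -1 (fully open) to 1 (shut). In form: [{"x": .., "y": .., "z": .., "rx": .., "ry": .., "rz": .., "fingers": ..}, ...]. A call has 1 to 20 rows; each row is the pose to reach, as a shift and turn from the pose commanded when the call began, along the tool's axes at that moment; what a row does not reach only later rows make up. A row lasts 1/8 s, in which the tool goes at most 62.5 mm and 10.7 degrees, less where a joint would pass 70% of its speed; a pose out of reach is approached as far as the arm can. A call with a gripper value outside its range is refused whole. The fingers move at their own pace and stop on an object; "force" is the grip in N (left out, the last holds). Time passes only in rows, so rows that repeat a pose let the fingers close. It gives the time, the measured TCP pose, the force, the opening and the grip force at its end, in the units of the state.
- sensors.get_obs(): the state, without advancing time (a new reading comes with each control period).
- vision.read_camera(name): name is "scene" or "side" or "wrist"; returns a dict with "image" (420x560x3 uint8, red, green, blue), "fx", "fy", "cx", "cy" (pixels), "R" (3x3) and "t" (3): a world point X has camera coordinates R X + t. Camera axes: x right, y down, z forward; pixel columns grow to the right and rows downward; lengths in m; the calibration is good to about 2 mm. A picture is of the moment at which its call begins. There is no depth.
- workorder.sign_off(): hands the job in; it is judged then, once.
The state is a dict: "time_s": time; "qpos": joint angles; "joint_velocities": joint speeds; "effort": joint torques, N m; "tool_pos": TCP position; "tool_rot": TCP orientation; "force": force on the tool from outside, world axes, zero at the start; "wrist_torque": the same for the moment, N m; "grip_width": finger opening in m; "grasp_force": force on a finger pad.
Only numpy, scipy, OpenCV 4.12 (cv2) and the standard library are available. Lean on these libraries where they do the work, as an engineer would, in place of code of your own. Each camera call takes 0.05 s, during which the arm holds its last target. There are 200 camera calls.

## Working session

There is one attempt and no reset: what is moved stays moved. The work goes in short steps, Python scripts to look and compute and a tool call to move; the robot and the scene stay as the last step left them, time stands still between calls to the robot, and variables do not carry over. Pictures are saved under pics/ and viewed, at most 14 in all, crops included, and the job is handed in when it is done.

Besides the shell and the picture viewer there is one more tool, called after "Request:" in YAML: its name, and indented under it one key for each argument. drive_tool: Moves the arm, as the interface text tells. Its arguments: {"type":"object","properties":{"moves":{"type":"array"},"force":{"type":"number"}},"required":["moves"]}

```bash
mkdir -p pics; ls
cat > h.py <<'E'
import numpy as np, cv2
from cell import sensors, vision, workorder, env
def snap(name,fn=None):
    c=vision.read_camera(name)
    for k in("R","t"): c[k]=np.array(c[k],float)
    if fn: cv2.imwrite(f"pics/{fn}.png",cv2.cvtColor(np.asarray(c["image"]),cv2.COLOR_RGB2BGR))
    return c
def ray(c,u,v):
    d=c["R"].T@np.array([(u-c["cx"])/c["fx"],(v-c["cy"])/c["fy"],1.]); return -c["R"].T@c["t"],d
def onplane(c,u,v,z):
    o,d=ray(c,u,v); return o+d*(z-o[2])/d[2]
def proj(c,X):
    p=c["R"]@np.asarray(X,float)+c["t"]; return np.array([c["fx"]*p[0]/p[2]+c["cx"],c["fy"]*p[1]/p[2]+c["cy"]])
E
python3 - <<'E'
from h import *
import pickle
cs={n:snap(n,n+"0") for n in("scene","side","wrist")}
pickle.dump(cs,open("c0.pkl","wb"))
for n,c in cs.items(): print(n,c["fx"],(-c["R"].T@c["t"]).round(3),c["R"][2].round(2))
o=sensors.get_obs();print(o["tool_pos"],o["tool_rot"],o["grip_width"],o["time_s"])
E
```

```text
pics
scene 385.7997765360514 [0.927 0.627 0.817] [-0.37 -0.65 -0.67]
side 386.5463555881828 [ 0.237 -0.719  0.653] [ 0.34  0.71 -0.62]
wrist 308.9185104719484 [0.649 0.066 0.382] [-0.   -0.24 -0.97]
[ 6.49599423e-01 -3.81250819e-05  2.29756321e-01] [-1.79919137e+02  4.94980233e-03  9.00013835e+01] 0.0872717347185199 0.15
```

View pics/scene0.png

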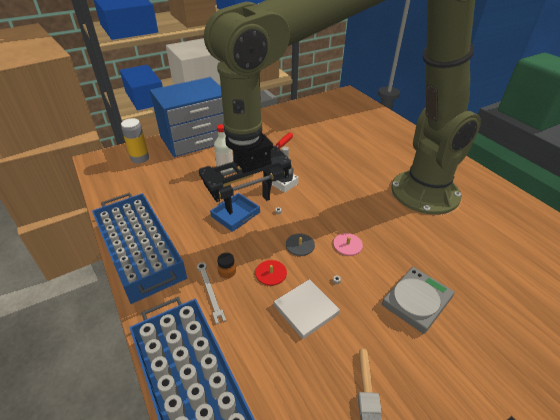

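View pics/side0.png

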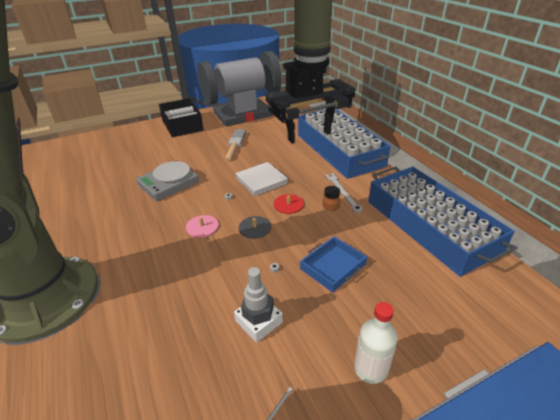

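View pics/wrist0.png

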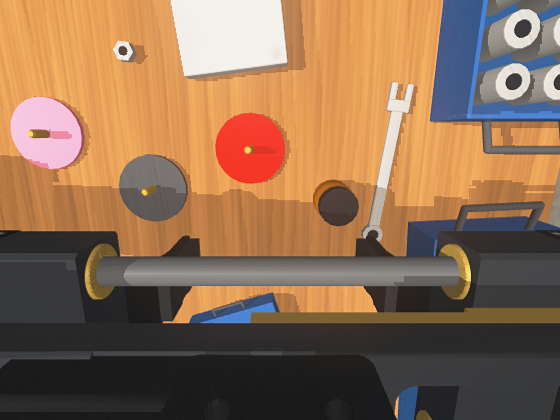

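Candidates for the stand: scene (300,244) dark, (348,244) pink and (271,272) red. I choose the dark one; the side view shows it at (255,227). The tray is the small empty blue one at scene (236,211) / side (333,263), not the large blue bins at (138,240) and (190,380). The stack is at side (257,300). The scale is at scene (418,298) and the plate at (306,308).

Run:
```python
from h import *
import pickle
cs=pickle.load(open("c0.pkl","rb"))
def tri(a,b):
    (o1,d1),(o2,d2)=ray(cs["scene"],*a),ray(cs["side"],*b)
    A=np.c_[d1,-d2];s=np.linalg.lstsq(A,o2-o1,rcond=None)[0]
    p,q=o1+s[0]*d1,o2+s[1]*d2
    return ((p+q)/2).round(4),round(np.linalg.norm(p-q),4)
for n,h in(("scene",0),("side",0)):
    c=cs[n]
    for k,(px,z) in {"scene":dict(stand=((300,244),.006),plate=((306,306),.02),pan=((418,298),.04),tray=((236,211),.01),jar=((227,258),.055)),
      "side":dict(stand=((255,227),.006),plate=((261,177),.02),pan=((171,173),.04),tray=((334,262),.01),jar=((332,191),.055),plugtop=((254,271),.144),bottle=((384,310),.17))}[n].items(): print(n,k,onplane(c,*px,z).round(3))
im=cv2.imread("pics/side0.png")
a=cv2.resize(im[250:345,200:320],None,fx=5,fy=5,interpolation=cv2.INTER_CUBIC)[:, :600]
cv2.imwrite("pics/crop1.png",a)
```

```text
scene stand [0.493 0.003 0.006]
scene plate [0.597 0.194 0.02 ]
scene pan [0.358 0.318 0.04 ]
scene tray [ 0.595 -0.211  0.01 ]
scene jar [ 0.711 -0.01   0.055]
side stand [ 0.493 -0.003  0.006]
side plate [0.592 0.184 0.02 ]
side pan [0.354 0.299 0.04 ]
side tray [ 0.605 -0.205  0.01 ]
side jar [ 0.714 -0.016  0.055]
side plugtop [ 0.39  -0.266  0.144]
side bottle [ 0.527 -0.452  0.17 ]
```

View pics/crop1.png

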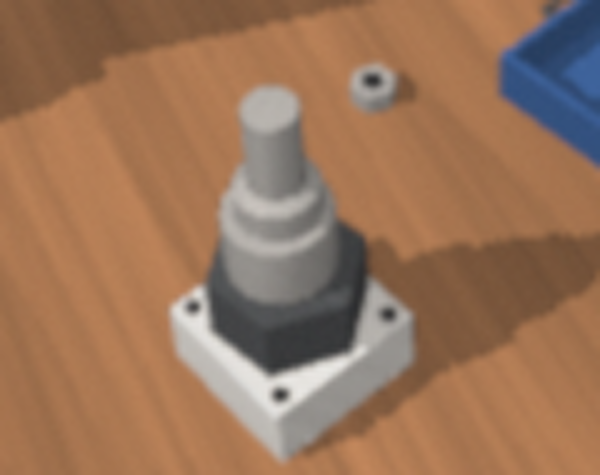

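Request:
drive_tool:
  moves:
    - {"x": -10, "y": -8, "z": -20, "fingers": -1}
    - {"x": -40, "y": -30, "z": -40, "fingers": -1}
    - {"x": -80, "y": -60, "z": -50, "fingers": -1}
    - {"x": -120, "y": -92, "z": -50, "fingers": -1}
    - {"x": -160, "y": -122, "z": -50, "fingers": -1}
    - {"x": -200, "y": -153, "z": -50, "fingers": -1}
    - {"x": -240, "y": -184, "z": -50, "fingers": -1}
    - {"x": -280, "y": -214, "z": -50, "fingers": -1}
    - {"x": -315, "y": -240, "z": -50, "fingers": -1}
    - {"x": -335, "y": -256, "z": -50, "fingers": -1}
    - {"x": -340, "y": -260, "z": -50, "fingers": -1}
    - {"x": -340, "y": -260, "z": -50, "fingers": -1}
    - {"x": -340, "y": -260, "z": -50, "fingers": -1}

```text
invalid input at $.moves[0]: expected keys x, y, z, rx, ry, rz, fingers
```

Run:
```python
from h import *
import pickle
cs={n:snap(n,n+"1") for n in("scene","side","wrist")}
pickle.dump(cs,open("c1.pkl","wb"))
o=sensors.get_obs();print(o["tool_pos"],o["tool_rot"],o["time_s"])
a=cv2.imread("pics/scene1.png");b=cv2.imread("pics/wrist1.png")
cv2.imwrite("pics/m1.png",np.hstack([cv2.resize(a[120:350,200:460],(400,354)),cv2.resize(b,(400,300))[:, :].__class__(0) if False else cv2.copyMakeBorder(cv2.resize(b,(400,300)),0,54,0,0,cv2.BORDER_CONSTANT)]))
```

```text
[ 6.49852198e-01 -4.67214648e-05  2.30205054e-01] [-1.79967273e+02  2.18654149e-03  8.99973713e+01] 0.3
```

View pics/m1.png

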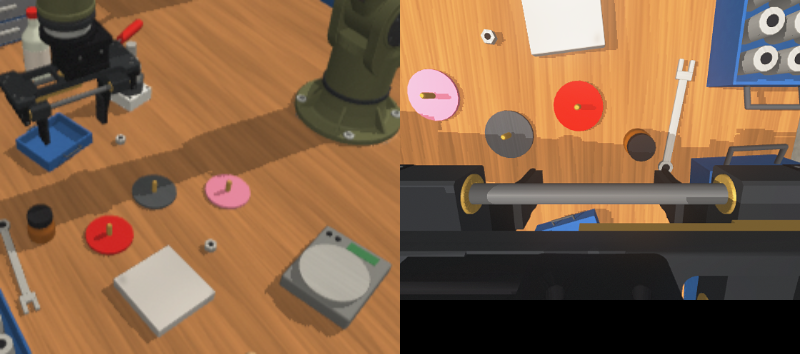

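The move was refused because every row needs all the keys, so the arm has not moved. The picture shows the same stations: dark stand at crop (154,190), scale pan at (333,273), plate at (163,290).

Request:
drive_tool:
  moves:
    - {"x": -10, "y": -8, "z": -20, "rx": 0, "ry": 0, "rz": 0, "fingers": -1}
    - {"x": -40, "y": -30, "z": -40, "rx": 0, "ry": 0, "rz": 0, "fingers": -1}
    - {"x": -80, "y": -60, "z": -50, "rx": 0, "ry": 0, "rz": 0, "fingers": -1}
    - {"x": -120, "y": -92, "z": -50, "rx": 0, "ry": 0, "rz": 0, "fingers": -1}
    - {"x": -160, "y": -122, "z": -50, "rx": 0, "ry": 0, "rz": 0, "fingers": -1}
    - {"x": -200, "y": -153, "z": -50, "rx": 0, "ry": 0, "rz": 0, "fingers": -1}
    - {"x": -240, "y": -184, "z": -50, "rx": 0, "ry": 0, "rz": 0, "fingers": -1}
    - {"x": -280, "y": -214, "z": -50, "rx": 0, "ry": 0, "rz": 0, "fingers": -1}
    - {"x": -315, "y": -240, "z": -50, "rx": 0, "ry": 0, "rz": 0, "fingers": -1}
    - {"x": -335, "y": -256, "z": -50, "rx": 0, "ry": 0, "rz": 0, "fingers": -1}
    - {"x": -340, "y": -260, "z": -50, "rx": 0, "ry": 0, "rz": 0, "fingers": -1}
    - {"x": -340, "y": -260, "z": -50, "rx": 0, "ry": 0, "rz": 0, "fingers": -1}
    - {"x": -340, "y": -260, "z": -50, "rx": 0, "ry": 0, "rz": 0, "fingers": -1}

```text
time_s: 1.92
tool_pos: [0.3911, -0.3387, 0.2808]
tool_rot: [180.0, -0.0, 90.1]
force: [-1.0, 0.2, 0.9]
grip_width: 0.0869
grasp_force: 0.0
```

Run:
```python
from h import *
import pickle
cs={n:snap(n,n+"1") for n in("scene","side","wrist")}
pickle.dump(cs,open("c1.pkl","wb"))
o=sensors.get_obs();print(o["tool_pos"],o["tool_rot"],o["time_s"])
a=cv2.imread("pics/scene1.png");b=cv2.imread("pics/wrist1.png")
cv2.imwrite("pics/m2.png",np.hstack([cv2.resize(a[120:350,200:460],(400,354)),cv2.copyMakeBorder(cv2.resize(b,(400,300)),0,54,0,0,cv2.BORDER_CONSTANT)]))
```

```text
[ 0.39076638 -0.33910475  0.28051335] [-1.79996937e+02 -9.74215847e-03  9.01181286e+01] 2.075
```

View pics/m2.png

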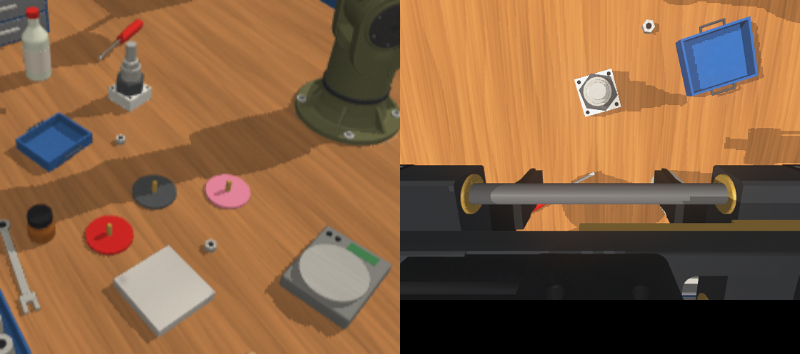

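Stack is at wrist ≈(277,129) and tray at wrist ≈(445,80). Scene view clearly shows the stack at crop (130,80) and all the stations.

Run:
```python
from h import *
import pickle
cs=pickle.load(open("c1.pkl","rb"))
def hsv(n): return cv2.cvtColor(np.asarray(cs[n]["image"]),cv2.COLOR_RGB2HSV)
def comp(m,near):
    n,l,s,ce=cv2.connectedComponentsWithStats(m.astype(np.uint8))
    best=min(range(1,n),key=lambda i:np.linalg.norm(ce[i]-near)-0.0*s[i,4] if s[i,4]>40 else 1e9)
    c,_=cv2.findContours((l==best).astype(np.uint8),0,2); return max(c,key=cv2.contourArea),s[best]
def ell(n,mask,near,z,tag,kind="ell"):
    k,s=comp(mask,near); h=cv2.convexHull(k)
    W=np.array([onplane(cs[n],*p,z)[:2] for p in h[:,0].astype(float)])*1000
    if kind=="ell":
        c,r=cv2.minEnclosingCircle(W.astype(np.float32)); e=cv2.fitEllipse(W.astype(np.float32)); print(n,tag,"circ",np.round(c,1),round(r,1),"ell",np.round(e[0],1),np.round(e[1],1))
    else:
        e=cv2.minAreaRect(W.astype(np.float32)); print(n,tag,"rect",np.round(e[0],1),np.round(e[1],1),round(e[2],1))
w=hsv("wrist");H,S,V=[w[...,i] for i in range(3)]
ell("wrist",(H>100)&(H<125)&(S>120)&(V>50),(445,80),.026,"tray","rect")
m=(S<70)&(V>35); m[225:]=0
ell("wrist",m,(277,129),.030,"flange","rect")
np.set_printoptions(linewidth=250)
print("pixel HSV tray",w[80,445],"plug",w[129,277],"hexa",w[150,277])
for n,p in (("scene",{"stand":(300,244),"pan":(418,298),"plate":(306,306),"tray":(236,211)}),("side",{"stand":(250,227),"pan":(171,173),"plate":(261,177),"tray":(334,262)})):
    w=hsv(n);H,S,V=[w[...,i].astype(int) for i in range(3)]
    for k,(u,v) in p.items(): print(n,k,w[v,u])
    ell(n,(H>100)&(H<125)&(S>120)&(V>50),p["tray"],.026,"tray","rect")
    ell(n,(S<80)&(V<100),p["stand"],.006,"stand")
    v=w[p["plate"][1],p["plate"][0]]
    ell(n,(S<60)&(abs(V-v[2])<12),p["plate"],.02,"plate","rect")
    v=w[p["pan"][1],p["pan"][0]]
    ell(n,(S<50)&(abs(V-v[2])<12),p["pan"],.04,"pan")
```

```text
wrist tray rect [ 594.7 -209.7] [126.2  97.1] 17.6
wrist flange rect [ 389.1 -267.8] [67.4 68.7] 15.9
pixel HSV tray [107 165 199] plug [ 19  18 226] hexa [  9  22 117]
scene stand [ 20 138 111]
scene pan [ 22  22 173]
scene plate [ 17  26 194]
scene tray [107 167 147]
scene tray rect [ 604.4 -197. ] [129.1 116.2] 17.7
scene stand circ [494.5   1.9] 42.6 ell [493.8   2.1] [81.6 85. ]
scene plate rect [594.6 191.7] [112.1 113.3] 7.1
scene pan circ [355.6 311.8] 52.9 ell [356. 312.] [103.5 105.5]
side stand [120   8  96]
side pan [ 16  14 197]
side plate [150   9  27]
side tray [108 153 173]
side tray rect [ 594.6 -215.5] [130.8 106.7] 17.6
side stand circ [ 402.2 -243.2] 37.5 ell [ 400.2 -238.5] [64.9 81. ]
side plate rect [624.5 314.5] [443.1 280. ] 68.4
side pan circ [358.2 314.9] 53.3 ell [357.  315.5] [101.6 105.2]
```

Run:
```python
from h import *
import pickle
c=pickle.load(open("c1.pkl","rb"))["wrist"]
im=cv2.imread("pics/wrist1.png")
a=cv2.resize(im[85:175,230:330],(600,540),interpolation=cv2.INTER_CUBIC)
cv2.imwrite("pics/crop2.png",a)
for z in(.03,.06,.09,.144): print(z,((proj(c,[.3891,-.2678,z])-[230,85])*6).round(),c["fx"]*6/(c["R"]@[.3891,-.2678,z]+c["t"])[2]/1000)
```

```text
0.03 [279. 270.] 4.750580634780496
0.06 [279. 268.] 5.133680064589664
0.09 [278. 266.] 5.5839876476717345
0.144 [277. 260.] 6.630943284014332
```

View pics/crop2.png

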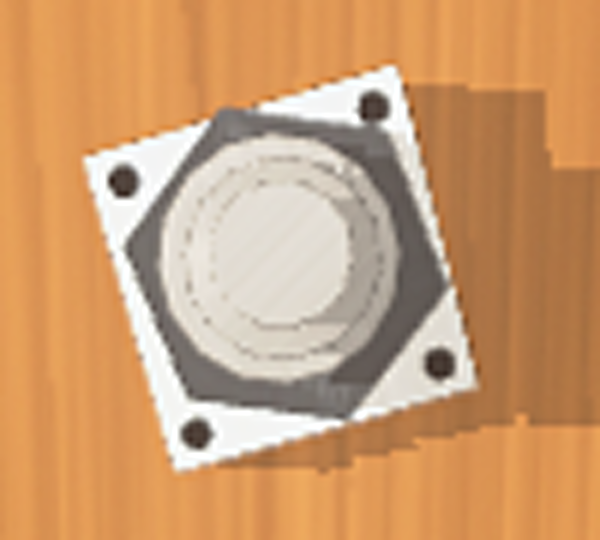

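Wrist crop: plug top centre is about (281,253), ring about (280,257) and hexagon corners at (448,288), (388,128) and so on. The stack centre comes out at ≈(389.7,-267) mm, with hex flats at 22.6° (+60k) and flange sides at 16°. Radii match the sizes given.

Request:
drive_tool:
  moves:
    - {"x": 15, "y": 0, "z": 0, "rx": 0, "ry": 0, "rz": 0, "fingers": -0.2}
    - {"x": 40, "y": 0, "z": 15, "rx": 0, "ry": 0, "rz": 0, "fingers": -0.2}
    - {"x": 65, "y": 0, "z": 40, "rx": 0, "ry": 0, "rz": 0, "fingers": -0.2}
    - {"x": 73, "y": 0, "z": 75, "rx": 0, "ry": 0, "rz": 0, "fingers": -0.2}
    - {"x": 73, "y": 0, "z": 95, "rx": 0, "ry": 0, "rz": 0, "fingers": -0.2}
    - {"x": 73, "y": 0, "z": 100, "rx": 0, "ry": 0, "rz": 0, "fingers": -0.2}
    - {"x": 73, "y": 0, "z": 100, "rx": 0, "ry": 0, "rz": 0, "fingers": -0.2}
    - {"x": 73, "y": 0, "z": 100, "rx": 0, "ry": 0, "rz": 0, "fingers": -0.2}

```text
time_s: 3.08
tool_pos: [0.3907, -0.2673, 0.1817]
tool_rot: [179.9, 0.1, 90.0]
force: [-0.0, 0.1, 0.0]
grip_width: 0.052
grasp_force: 0.0
```

Request:
drive_tool:
  moves:
    - {"x": 0, "y": -1, "z": 15, "rx": 0, "ry": 0, "rz": 0, "fingers": -0.2}
    - {"x": 0, "y": -1, "z": 35, "rx": 0, "ry": 0, "rz": 0, "fingers": -0.2}
    - {"x": 0, "y": -1, "z": 55, "rx": 0, "ry": 0, "rz": 0, "fingers": -0.2}
    - {"x": 0, "y": -1, "z": 62, "rx": 0, "ry": 0, "rz": 0, "fingers": -0.2}
    - {"x": 0, "y": -1, "z": 62, "rx": 0, "ry": 0, "rz": 0, "fingers": -0.2}
    - {"x": 0, "y": -1, "z": 62, "rx": 0, "ry": 0, "rz": 0, "fingers": 0.3}
    - {"x": 0, "y": -1, "z": 62, "rx": 0, "ry": 0, "rz": 0, "fingers": 0.4}
    - {"x": 0, "y": -1, "z": 62, "rx": 0, "ry": 0, "rz": 0, "fingers": 0.5}
    - {"x": 0, "y": -1, "z": 62, "rx": 0, "ry": 0, "rz": 0, "fingers": 1}
    - {"x": 0, "y": -1, "z": 62, "rx": 0, "ry": 0, "rz": 0, "fingers": 1}
    - {"x": 0, "y": -1, "z": 62, "rx": 0, "ry": 0, "rz": 0, "fingers": 1}
    - {"x": 0, "y": -1, "z": 62, "rx": 0, "ry": 0, "rz": 0, "fingers": 1}
  force: 25

```text
time_s: 4.58
tool_pos: [0.3893, -0.2672, 0.1188]
tool_rot: [180.0, 0.0, 90.0]
force: [0.3, 0.5, 2.2]
grip_width: 0.021
grasp_force: 25.0
```

Request:
drive_tool:
  moves:
    - {"x": 0, "y": 0, "z": -5, "rx": 0, "ry": 0, "rz": 0, "fingers": 1}
    - {"x": 0, "y": 0, "z": -20, "rx": 0, "ry": 0, "rz": 0, "fingers": 1}
    - {"x": 0, "y": 0, "z": -40, "rx": 0, "ry": 0, "rz": 0, "fingers": 1}
    - {"x": 0, "y": 0, "z": -50, "rx": 0, "ry": 0, "rz": 0, "fingers": 1}
    - {"x": 3, "y": 10, "z": -50, "rx": 0, "ry": 0, "rz": 0, "fingers": 1}
    - {"x": 10, "y": 35, "z": -50, "rx": 0, "ry": 0, "rz": 0, "fingers": 1}
    - {"x": 18, "y": 65, "z": -50, "rx": 0, "ry": 0, "rz": 0, "fingers": 1}
    - {"x": 27, "y": 95, "z": -50, "rx": 0, "ry": 0, "rz": 0, "fingers": 1}
    - {"x": 36, "y": 125, "z": -50, "rx": 0, "ry": 0, "rz": 0, "fingers": 1}
    - {"x": 44, "y": 155, "z": -50, "rx": 0, "ry": 0, "rz": 0, "fingers": 1}
    - {"x": 52, "y": 182, "z": -50, "rx": 0, "ry": 0, "rz": 0, "fingers": 1}
    - {"x": 57, "y": 200, "z": -50, "rx": 0, "ry": 0, "rz": 0, "fingers": 1}
    - {"x": 59, "y": 207, "z": -45, "rx": 0, "ry": 0, "rz": 0, "fingers": 1}
    - {"x": 59, "y": 207, "z": -25, "rx": 0, "ry": 0, "rz": 0, "fingers": 1}
    - {"x": 59, "y": 207, "z": 5, "rx": 0, "ry": 0, "rz": 0, "fingers": 1}
    - {"x": 59, "y": 207, "z": 30, "rx": 0, "ry": 0, "rz": 0, "fingers": 1}
    - {"x": 59, "y": 207, "z": 45, "rx": 0, "ry": 0, "rz": 0, "fingers": 1}
    - {"x": 59, "y": 207, "z": 50, "rx": 0, "ry": 0, "rz": 0, "fingers": 1}
    - {"x": 59, "y": 207, "z": 50, "rx": 0, "ry": 0, "rz": 0, "fingers": 1}
    - {"x": 59, "y": 207, "z": 50, "rx": 0, "ry": 0, "rz": 0, "fingers": 1}

```text
time_s: 7.08
tool_pos: [0.5968, -0.2083, 0.0697]
tool_rot: [179.9, 0.0, 90.0]
force: [0.3, 0.4, -2.4]
grip_width: 0.0207
grasp_force: 25.0
```

Run:
```python
from h import *
snap("scene","scene2");snap("side","side2")
print(sensors.get_obs()["tool_pos"])
a=cv2.imread("pics/scene2.png");b=cv2.imread("pics/side2.png")
cv2.imwrite("pics/m3.png",np.hstack([cv2.resize(a[120:280,190:350],(400,400)),cv2.resize(b[200:360,220:380],(400,400))]))
```

```text
[ 0.5967011  -0.20826298  0.0696498 ]
```

View pics/m3.png

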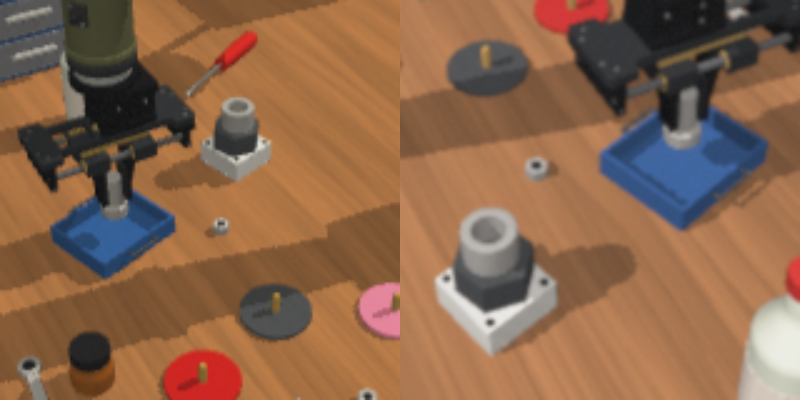

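Plug is held upright over the tray (scene crop (115,205)), and the ring, collar and flange are undisturbed at crop (237,140). Lower 37 mm, release and rise.

Request:
drive_tool:
  moves:
    - {"x": 0, "y": 0, "z": 12, "rx": 0, "ry": 0, "rz": 0, "fingers": 1}
    - {"x": 0, "y": 0, "z": 24, "rx": 0, "ry": 0, "rz": 0, "fingers": 1}
    - {"x": 0, "y": 0, "z": 32, "rx": 0, "ry": 0, "rz": 0, "fingers": 1}
    - {"x": 0, "y": 0, "z": 35, "rx": 0, "ry": 0, "rz": 0, "fingers": 1}
    - {"x": 0, "y": 0, "z": 36, "rx": 0, "ry": 0, "rz": 0, "fingers": 1}
    - {"x": 0, "y": 0, "z": 37, "rx": 0, "ry": 0, "rz": 0, "fingers": 1}
    - {"x": 0, "y": 0, "z": 37, "rx": 0, "ry": 0, "rz": 0, "fingers": 1}
    - {"x": 0, "y": 0, "z": 37, "rx": 0, "ry": 0, "rz": 0, "fingers": 1}

```text
time_s: 8.18
tool_pos: [0.596, -0.208, 0.0328]
tool_rot: [180.0, -0.0, 90.0]
force: [-3.9, 1.8, 5.2]
grip_width: 0.0206
grasp_force: 25.0
```

Request:
drive_tool:
  moves:
    - {"x": 0, "y": 0, "z": 0, "rx": 0, "ry": 0, "rz": 0, "fingers": 0.2}
    - {"x": 0, "y": 0, "z": 0, "rx": 0, "ry": 0, "rz": 0, "fingers": 0.2}
    - {"x": 0, "y": 0, "z": 0, "rx": 0, "ry": 0, "rz": 0, "fingers": 0.2}
    - {"x": 0, "y": 0, "z": -10, "rx": 0, "ry": 0, "rz": 0, "fingers": 0.2}
    - {"x": 0, "y": 0, "z": -30, "rx": 0, "ry": 0, "rz": 0, "fingers": 0.1}
    - {"x": 0, "y": 0, "z": -60, "rx": 0, "ry": 0, "rz": 0, "fingers": -0.2}
    - {"x": 0, "y": 0, "z": -90, "rx": 0, "ry": 0, "rz": 0, "fingers": -0.5}
    - {"x": 0, "y": -5, "z": -108, "rx": 0, "ry": 0, "rz": 0, "fingers": -0.6}
    - {"x": -8, "y": -30, "z": -110, "rx": 0, "ry": 0, "rz": 0, "fingers": -0.6}
    - {"x": -18, "y": -65, "z": -110, "rx": 0, "ry": 0, "rz": 0, "fingers": -0.6}
    - {"x": -29, "y": -105, "z": -110, "rx": 0, "ry": 0, "rz": 0, "fingers": -0.6}
    - {"x": -40, "y": -145, "z": -110, "rx": 0, "ry": 0, "rz": 0, "fingers": -0.6}
    - {"x": -50, "y": -180, "z": -110, "rx": 0, "ry": 0, "rz": 0, "fingers": -0.6}
    - {"x": -57, "y": -202, "z": -110, "rx": 0, "ry": 0, "rz": 0, "fingers": -0.6}
    - {"x": -58.5, "y": -206.5, "z": -110, "rx": 0, "ry": 0, "rz": 0, "fingers": -0.6}
    - {"x": -58.5, "y": -206.5, "z": -110, "rx": 0, "ry": 0, "rz": 0, "fingers": -0.6}
    - {"x": -58.5, "y": -206.5, "z": -110, "rx": 0, "ry": 0, "rz": 0, "fingers": -0.6}

```text
time_s: 10.3
tool_pos: [0.3908, -0.266, 0.1416]
tool_rot: [180.0, 0.0, 90.1]
force: [-0.2, 0.2, 0.1]
grip_width: 0.0697
grasp_force: 0.0
```

Run:
```python
from h import *
snap("scene","scene3");snap("side","side3")
print(sensors.get_obs()["tool_pos"])
a=cv2.imread("pics/scene3.png");b=cv2.imread("pics/side3.png")
cv2.imwrite("pics/m4.png",np.hstack([cv2.resize(a[120:280,190:350],(400,400)),cv2.resize(b[200:360,220:380],(400,400))]))
```

```text
[ 0.39041465 -0.2660325   0.14144538]
```

View pics/m4.png

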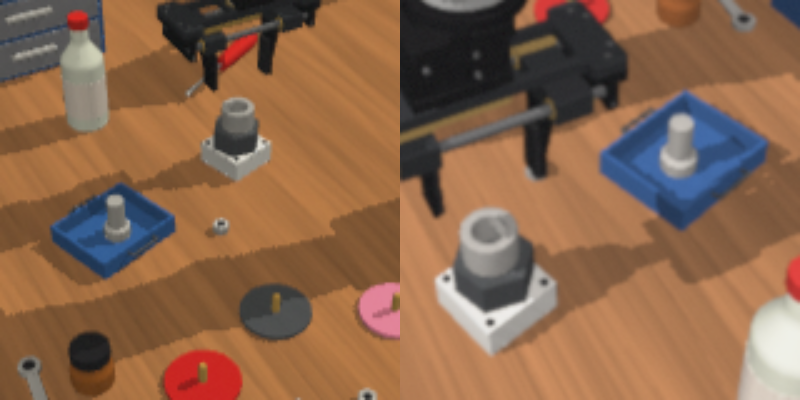

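The plug stands in the tray (crop (116,218)) and the ring sits centred on the collar. Next, the ring.

Request:
drive_tool:
  moves:
    - {"x": 0, "y": -0.5, "z": 20, "rx": 0, "ry": 0, "rz": 0, "fingers": -0.6}
    - {"x": 0, "y": -0.5, "z": 45, "rx": 0, "ry": 0, "rz": 0, "fingers": -0.6}
    - {"x": 0, "y": -0.5, "z": 62, "rx": 0, "ry": 0, "rz": 0, "fingers": -0.6}
    - {"x": 0, "y": -0.5, "z": 69, "rx": 0, "ry": 0, "rz": 0, "fingers": -0.6}
    - {"x": 0, "y": -0.5, "z": 69, "rx": 0, "ry": 0, "rz": 0, "fingers": -0.6}
    - {"x": 0, "y": -0.5, "z": 69, "rx": 0, "ry": 0, "rz": 0, "fingers": -0.2}
    - {"x": 0, "y": -0.5, "z": 69, "rx": 0, "ry": 0, "rz": 0, "fingers": 0}
    - {"x": 0, "y": -0.5, "z": 69, "rx": 0, "ry": 0, "rz": 0, "fingers": 1}
    - {"x": 0, "y": -0.5, "z": 69, "rx": 0, "ry": 0, "rz": 0, "fingers": 1}
    - {"x": 0, "y": -0.5, "z": 69, "rx": 0, "ry": 0, "rz": 0, "fingers": 1}
    - {"x": 0, "y": -0.5, "z": 69, "rx": 0, "ry": 0, "rz": 0, "fingers": 1}
  force: 25

```text
time_s: 11.78
tool_pos: [0.3893, -0.2667, 0.0729]
tool_rot: [180.0, 0.0, 90.0]
force: [0.0, 0.2, 3.8]
grip_width: 0.0434
grasp_force: 25.0
```

Request:
drive_tool:
  moves:
    - {"x": 0, "y": 0, "z": -5, "rx": 0, "ry": 0, "rz": 0, "fingers": 1}
    - {"x": 0, "y": 0, "z": -20, "rx": 0, "ry": 0, "rz": 0, "fingers": 1}
    - {"x": 0, "y": 0, "z": -42, "rx": 0, "ry": 0, "rz": 0, "fingers": 1}
    - {"x": 5, "y": 2, "z": -50, "rx": 0, "ry": 0, "rz": 0, "fingers": 1}
    - {"x": 20, "y": 8, "z": -50, "rx": 0, "ry": 0, "rz": 0, "fingers": 1}
    - {"x": 45, "y": 18, "z": -50, "rx": 0, "ry": 0, "rz": 0, "fingers": 1}
    - {"x": 75, "y": 30, "z": -50, "rx": 0, "ry": 0, "rz": 0, "fingers": 1}
    - {"x": 110, "y": 43, "z": -50, "rx": 0, "ry": 0, "rz": 0, "fingers": 1}
    - {"x": 145, "y": 57, "z": -50, "rx": 0, "ry": 0, "rz": 0, "fingers": 1}
    - {"x": 180, "y": 70, "z": -50, "rx": 0, "ry": 0, "rz": 0, "fingers": 1}
    - {"x": 212, "y": 83, "z": -50, "rx": 0, "ry": 0, "rz": 0, "fingers": 1}
    - {"x": 240, "y": 94, "z": -50, "rx": 0, "ry": 0, "rz": 0, "fingers": 1}
    - {"x": 259, "y": 101, "z": -50, "rx": 0, "ry": 0, "rz": 0, "fingers": 1}
    - {"x": 267, "y": 104.5, "z": -45, "rx": 0, "ry": 0, "rz": 0, "fingers": 1}
    - {"x": 267, "y": 104.5, "z": -25, "rx": 0, "ry": 0, "rz": 0, "fingers": 1}
    - {"x": 267, "y": 104.5, "z": -5, "rx": 0, "ry": 0, "rz": 0, "fingers": 1}
    - {"x": 267, "y": 104.5, "z": 10, "rx": 0, "ry": 0, "rz": 0, "fingers": 1}
    - {"x": 267, "y": 104.5, "z": 12, "rx": 0, "ry": 0, "rz": 0, "fingers": 1}
    - {"x": 267, "y": 104.5, "z": 12, "rx": 0, "ry": 0, "rz": 0, "fingers": 1}
    - {"x": 267, "y": 104.5, "z": 12, "rx": 0, "ry": 0, "rz": 0, "fingers": 1}

```text
time_s: 14.28
tool_pos: [0.4942, 0.0004, 0.0614]
tool_rot: [179.9, 0.0, 90.0]
force: [0.2, 0.4, -1.9]
grip_width: 0.0434
grasp_force: 25.0
```

Run:
```python
from h import *
ca=snap("scene","scene4");cb=snap("side","side4")
p=sensors.get_obs()["tool_pos"];print(p)
a=cv2.imread("pics/scene4.png");b=cv2.imread("pics/side4.png")
# stand post base centre & tip predicted from estimates, marked as single dots
cv2.imwrite("pics/m5.png",np.hstack([cv2.resize(a[190:290,250:350],(400,400)),cv2.resize(b[175:275,205:305],(400,400))]))
# side stand estimate from the untouched first view
import pickle
c=pickle.load(open("c0.pkl","rb"))["side"];h=cv2.cvtColor(np.asarray(c["image"]),cv2.COLOR_RGB2HSV)
m=((h[...,1]<80)&(h[...,2]<120)).astype(np.uint8)[205:248,230:280]
k=cv2.convexHull(np.vstack(cv2.findContours(m,0,2)[0]))[:,0]+[230,205]
W=np.array([onplane(c,*q,.006)[:2] for q in k.astype(float)],np.float32)*1000
print(cv2.minEnclosingCircle(W),cv2.fitEllipse(W))
```

```text
[4.94059633e-01 4.18789022e-04 6.12321135e-02]
((493.7137451171875, -0.5614045858383179), 43.093048095703125) ((492.93194580078125, -0.733196496963501), (81.98892974853516, 85.97518157958984), 161.19772338867188)
```

View pics/m5.png

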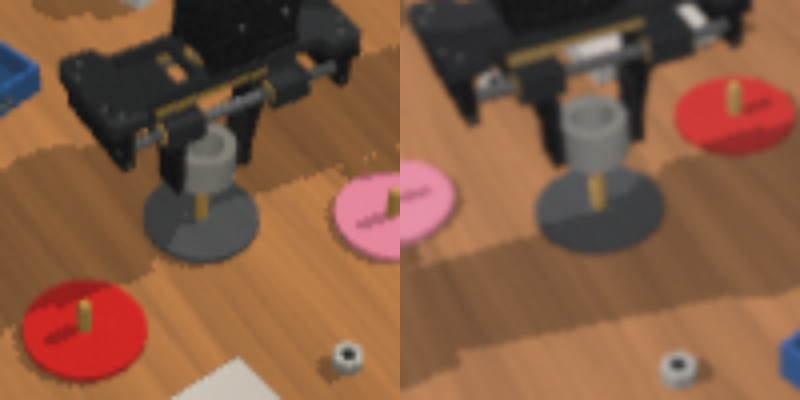

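The ring hangs over the dark stand's post (scene crop post (202,205), ring (208,160)) and the side view agrees. Both views put the stand at (493.5,0.5). Lower 42 mm.

Request:
drive_tool:
  moves:
    - {"x": 0, "y": 0, "z": 10, "rx": 0, "ry": 0, "rz": 0, "fingers": 1}
    - {"x": 0, "y": 0, "z": 20, "rx": 0, "ry": 0, "rz": 0, "fingers": 1}
    - {"x": 0, "y": 0, "z": 30, "rx": 0, "ry": 0, "rz": 0, "fingers": 1}
    - {"x": 0, "y": 0, "z": 37, "rx": 0, "ry": 0, "rz": 0, "fingers": 1}
    - {"x": 0, "y": 0, "z": 40, "rx": 0, "ry": 0, "rz": 0, "fingers": 1}
    - {"x": 0, "y": 0, "z": 41, "rx": 0, "ry": 0, "rz": 0, "fingers": 1}
    - {"x": 0, "y": 0, "z": 41, "rx": 0, "ry": 0, "rz": 0, "fingers": 1}
    - {"x": 0, "y": 0, "z": 41, "rx": 0, "ry": 0, "rz": 0, "fingers": 1}

```text
time_s: 15.38
tool_pos: [0.4938, 0.0005, 0.0199]
tool_rot: [180.0, 0.0, 90.0]
force: [0.4, -0.3, -1.9]
grip_width: 0.0437
grasp_force: 25.0
```

Request:
drive_tool:
  moves:
    - {"x": 0, "y": 0, "z": 0.8, "rx": 0, "ry": 0, "rz": 0, "fingers": 1}
    - {"x": 0, "y": 0, "z": 1.5, "rx": 0, "ry": 0, "rz": 0, "fingers": 1}
    - {"x": 0, "y": 0, "z": 1.5, "rx": 0, "ry": 0, "rz": 0, "fingers": 1}
    - {"x": 0, "y": 0, "z": 1.5, "rx": 0, "ry": 0, "rz": 0, "fingers": 1}

```text
time_s: 15.88
tool_pos: [0.4938, 0.0005, 0.0189]
tool_rot: [180.0, 0.0, 90.0]
force: [-2.7, -1.4, 5.0]
grip_width: 0.0436
grasp_force: 25.0
```

Request:
drive_tool:
  moves:
    - {"x": 0, "y": 0, "z": 1, "rx": 0, "ry": 0, "rz": 0, "fingers": -0.3}
    - {"x": 0, "y": 0, "z": 1, "rx": 0, "ry": 0, "rz": 0, "fingers": -0.3}
    - {"x": 0, "y": 0, "z": 0, "rx": 0, "ry": 0, "rz": 0, "fingers": -0.3}
    - {"x": 0, "y": 0, "z": -10, "rx": 0, "ry": 0, "rz": 0, "fingers": -0.3}
    - {"x": 0, "y": 0, "z": -35, "rx": 0, "ry": 0, "rz": 0, "fingers": -0.3}
    - {"x": 0, "y": 0, "z": -75, "rx": 0, "ry": 0, "rz": 0, "fingers": -0.5}
    - {"x": -10, "y": -3, "z": -120, "rx": 0, "ry": 0, "rz": 0, "fingers": -1}
    - {"x": -35, "y": -10, "z": -165, "rx": 0, "ry": 0, "rz": 0, "fingers": -1}
    - {"x": -75, "y": -23, "z": -200, "rx": 0, "ry": 0, "rz": 0, "fingers": -1}
    - {"x": -120, "y": -37, "z": -225, "rx": 0, "ry": 0, "rz": 0, "fingers": -1}
    - {"x": -165, "y": -50, "z": -230, "rx": 0, "ry": 0, "rz": 0, "fingers": -1}
    - {"x": -210, "y": -64, "z": -230, "rx": 0, "ry": 0, "rz": 0, "fingers": -1}
    - {"x": -255, "y": -78, "z": -230, "rx": 0, "ry": 0, "rz": 0, "fingers": -1}
    - {"x": -295, "y": -90, "z": -230, "rx": 0, "ry": 0, "rz": 0, "fingers": -1}
    - {"x": -325, "y": -99, "z": -230, "rx": 0, "ry": 0, "rz": 0, "fingers": -1}
    - {"x": -338, "y": -103, "z": -230, "rx": 0, "ry": 0, "rz": 0, "fingers": -1}
    - {"x": -340, "y": -104, "z": -230, "rx": 0, "ry": 0, "rz": 0, "fingers": -1}
    - {"x": -340, "y": -104, "z": -230, "rx": 0, "ry": 0, "rz": 0, "fingers": -1}
    - {"x": -340, "y": -104, "z": -230, "rx": 0, "ry": 0, "rz": 0, "fingers": -1}

```text
time_s: 18.25
tool_pos: [0.3902, -0.3382, 0.2481]
tool_rot: [180.0, -0.0, 90.1]
force: [-0.1, 0.6, -0.0]
grip_width: 0.0869
grasp_force: 0.0
```

Run:
```python
from h import *
ca=snap("scene","scene5");cb=snap("side","side5");c=snap("wrist","wrist5")
print(sensors.get_obs()["tool_pos"])
a=cv2.imread("pics/scene5.png");b=cv2.imread("pics/wrist5.png")
cv2.imwrite("pics/m6.png",np.hstack([cv2.resize(a[190:290,250:350],(400,400)),cv2.resize(b[60:180,220:340],(400,400))]))
h=cv2.cvtColor(b,cv2.COLOR_BGR2HSV)
u,v=proj(c,[.3897,-.267,.06]).round().astype(int)
print("pred",u,v,h[v,u])
m=((h[...,1]<70)&(h[...,2]<170)).astype(np.uint8)
n,l,s,ce=cv2.connectedComponentsWithStats(m);i=l[v,u];print(s[i],ce[i])
k=cv2.convexHull(cv2.findContours((l==i).astype(np.uint8),0,2)[0][0])
W=np.array([onplane(c,*q,.06)[:2] for q in k[:,0].astype(float)],np.float32)*1000
print("circ",cv2.minEnclosingCircle(W)); 
P=cv2.approxPolyDP(W.reshape(-1,1,2),8,True)[:,0];print(P.round(1));print(P.mean(0),np.degrees(np.arctan2(*(P-P.mean(0)).T[::-1])).round(1))
m2=(h[...,1]<70).astype(np.uint8);m2[225:]=0
n,l,s,ce=cv2.connectedComponentsWithStats(m2);i=l[v,u]
k=cv2.convexHull(cv2.findContours((l==i).astype(np.uint8),0,2)[0][0])
W=np.array([onplane(c,*q,.03)[:2] for q in k[:,0].astype(float)],np.float32)*1000
print("flange",cv2.minAreaRect(W))
```

```text
[ 0.38991752 -0.33886079  0.24813835]
pred 278 129 [ 13  16 114]
[ 249   97   59   60 2432] [278.18503289 127.92722039]
circ ((390.123291015625, -264.26300048828125), 33.799949645996094)
[[ 408.7 -236. ]
 [ 421.  -271.4]
 [ 402.  -295.7]
 [ 371.6 -292.5]
 [ 359.2 -262.2]
 [ 378.4 -238. ]]
[ 390.14676 -265.9659 ] [  58.3   -9.9  -68.2 -125.   173.1  112.7]
flange ((389.1340637207031, -267.6268005371094), (67.499267578125, 69.1289291381836), 15.845945358276367)
```

View pics/m6.png

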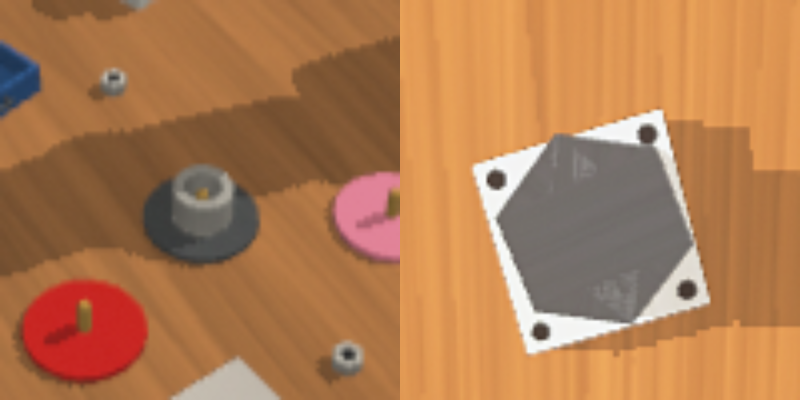

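The ring lies flat over the post (scene crop (202,200)). The collar centre is at wrist crop (595,229), i.e. (389.8,-267), with flats at 22.5°. Turn -0.393 rad and descend over it.

Request:
drive_tool:
  moves:
    - {"x": 15, "y": 0, "z": 5, "rx": 0, "ry": 0, "rz": -0.08, "fingers": -1}
    - {"x": 40, "y": 0, "z": 25, "rx": 0, "ry": 0, "rz": -0.18, "fingers": -1}
    - {"x": 62, "y": 0, "z": 55, "rx": 0, "ry": 0, "rz": -0.3, "fingers": -1}
    - {"x": 71, "y": 0, "z": 95, "rx": 0, "ry": 0, "rz": -0.38, "fingers": -1}
    - {"x": 72, "y": 0, "z": 130, "rx": 0, "ry": 0, "rz": -0.393, "fingers": -1}
    - {"x": 72, "y": 0, "z": 145, "rx": 0, "ry": 0, "rz": -0.393, "fingers": -1}
    - {"x": 72, "y": 0, "z": 145, "rx": 0, "ry": 0, "rz": -0.393, "fingers": -1}
    - {"x": 72, "y": 0, "z": 145, "rx": 0, "ry": 0, "rz": -0.393, "fingers": -1}

```text
time_s: 19.4
tool_pos: [0.3905, -0.2683, 0.1045]
tool_rot: [179.9, 0.1, 112.5]
force: [-0.2, 0.5, 0.5]
grip_width: 0.0868
grasp_force: 0.0
```

Request:
drive_tool:
  moves:
    - {"x": 1, "y": 0, "z": 20, "rx": 0, "ry": 0, "rz": 0, "fingers": -1}
    - {"x": 1, "y": 0, "z": 42, "rx": 0, "ry": 0, "rz": 0, "fingers": -1}
    - {"x": 1, "y": 0, "z": 56, "rx": 0, "ry": 0, "rz": 0, "fingers": -1}
    - {"x": 1, "y": 0, "z": 62, "rx": 0, "ry": 0, "rz": 0, "fingers": -1}
    - {"x": 1, "y": 0, "z": 62, "rx": 0, "ry": 0, "rz": 0, "fingers": -1}
    - {"x": 1, "y": 0, "z": 62, "rx": 0, "ry": 0, "rz": 0, "fingers": -0.6}
    - {"x": 1, "y": 0, "z": 62, "rx": 0, "ry": 0, "rz": 0, "fingers": -0.3}
    - {"x": 1, "y": 0, "z": 62, "rx": 0, "ry": 0, "rz": 0, "fingers": 1}
    - {"x": 1, "y": 0, "z": 62, "rx": 0, "ry": 0, "rz": 0, "fingers": 1}
    - {"x": 1, "y": 0, "z": 62, "rx": 0, "ry": 0, "rz": 0, "fingers": 1}
    - {"x": 1, "y": 0, "z": 62, "rx": 0, "ry": 0, "rz": 0, "fingers": 1}
  force: 35

```text
time_s: 20.78
tool_pos: [0.3894, -0.2666, 0.0412]
tool_rot: [180.0, 0.0, 112.5]
force: [0.8, 0.3, 1.3]
grip_width: 0.0557
grasp_force: 35.0
```

Run:
```python
import numpy as np
from scipy.interpolate import CubicSpline
P=np.array([[389.5,-267],[470,-150],[500,0],[460,160],[356.5,313]])
s=np.r_[0,np.cumsum(np.linalg.norm(np.diff(P,axis=0),axis=1))];f=CubicSpline(s,P)
def sm(t): return t*t*(3-2*t)
for i in range(1,21):
    p=f(s[-1]*sm(i/20)); d=p-P[0]
    print(i,p.round(),round(-.3827*d[0]+.9239*d[1]),round(.9239*d[0]+.3827*d[1]),round(np.hypot(*p)))
```

```text
1 [ 393. -264.] 2 4 473
2 [ 402. -254.] 7 17 476
3 [ 416. -238.] 16 36 480
4 [ 433. -216.] 30 60 484
5 [ 451. -187.] 50 88 489
6 [ 469. -153.] 75 117 493
7 [ 484. -112.] 107 146 497
8 [495. -68.] 144 173 499
9 [500. -21.] 185 196 500
10 [498.  27.] 230 213 499
11 [490.  75.] 277 224 496
12 [476. 120.] 325 229 491
13 [459. 163.] 371 228 487
14 [439. 201.] 414 225 483
15 [418. 234.] 452 218 479
16 [399. 262.] 485 211 477
17 [381. 284.] 512 203 476
18 [368. 300.] 532 197 475
19 [360. 310.] 544 193 475
20 [356. 313.] 548 191 474
```

Request:
drive_tool:
  moves:
    - {"x": 0, "y": 0, "z": -4, "rx": 0, "ry": 0, "rz": 0, "fingers": 1}
    - {"x": 0, "y": 0, "z": -15, "rx": 0, "ry": 0, "rz": 0, "fingers": 1}
    - {"x": 0, "y": 0, "z": -40, "rx": 0, "ry": 0, "rz": 0, "fingers": 1}
    - {"x": 0, "y": 0, "z": -70, "rx": 0, "ry": 0, "rz": 0, "fingers": 1}
    - {"x": 0, "y": 0, "z": -95, "rx": 0, "ry": 0, "rz": 0, "fingers": 1}
    - {"x": 0, "y": 0, "z": -100, "rx": 0, "ry": 0, "rz": 0, "fingers": 1}
    - {"x": 0, "y": 0, "z": -100, "rx": 0, "ry": 0, "rz": 0, "fingers": 1}
    - {"x": 0, "y": 0, "z": -100, "rx": 0, "ry": 0, "rz": 0, "fingers": 1}

```text
time_s: 21.78
tool_pos: [0.3883, -0.2661, 0.1398]
tool_rot: [-179.9, -0.1, 112.5]
force: [0.4, 0.6, -4.6]
grip_width: 0.0558
grasp_force: 35.0
```

Request:
drive_tool:
  moves:
    - {"x": 2, "y": 4, "z": -2, "rx": 0, "ry": 0, "rz": 0, "fingers": 1}
    - {"x": 7, "y": 17, "z": -6, "rx": 0, "ry": 0, "rz": 0, "fingers": 1}
    - {"x": 16, "y": 36, "z": -10, "rx": 0, "ry": 0, "rz": 0, "fingers": 1}
    - {"x": 30, "y": 60, "z": -10, "rx": 0, "ry": 0, "rz": 0, "fingers": 1}
    - {"x": 50, "y": 88, "z": -10, "rx": 0, "ry": 0, "rz": 0, "fingers": 1}
    - {"x": 75, "y": 117, "z": -10, "rx": 0, "ry": 0, "rz": 0, "fingers": 1}
    - {"x": 107, "y": 146, "z": -10, "rx": 0, "ry": 0, "rz": 0, "fingers": 1}
    - {"x": 144, "y": 173, "z": -10, "rx": 0, "ry": 0, "rz": 0, "fingers": 1}
    - {"x": 185, "y": 196, "z": -10, "rx": 0, "ry": 0, "rz": 0, "fingers": 1}
    - {"x": 230, "y": 213, "z": -10, "rx": 0, "ry": 0, "rz": 0, "fingers": 1}
    - {"x": 277, "y": 224, "z": -10, "rx": 0, "ry": 0, "rz": 0, "fingers": 1}
    - {"x": 325, "y": 229, "z": -10, "rx": 0, "ry": 0, "rz": 0, "fingers": 1}
    - {"x": 371, "y": 228, "z": -10, "rx": 0, "ry": 0, "rz": 0, "fingers": 1}
    - {"x": 414, "y": 225, "z": -10, "rx": 0, "ry": 0, "rz": 0, "fingers": 1}
    - {"x": 452, "y": 218, "z": -10, "rx": 0, "ry": 0, "rz": 0, "fingers": 1}
    - {"x": 485, "y": 211, "z": -10, "rx": 0, "ry": 0, "rz": 0, "fingers": 1}
    - {"x": 512, "y": 203, "z": -10, "rx": 0, "ry": 0, "rz": 0, "fingers": 1}
    - {"x": 532, "y": 197, "z": -10, "rx": 0, "ry": 0, "rz": 0, "fingers": 1}
    - {"x": 544, "y": 193, "z": -10, "rx": 0, "ry": 0, "rz": 0, "fingers": 1}
    - {"x": 548, "y": 191, "z": -10, "rx": 0, "ry": 0, "rz": 0, "fingers": 1}

```text
time_s: 24.28
tool_pos: [0.3552, 0.3136, 0.1511]
tool_rot: [180.0, -0.0, 112.6]
force: [0.4, 0.6, -4.3]
grip_width: 0.0555
grasp_force: 35.0
```

Run:
```python
from h import *
import pickle
c=pickle.load(open("c0.pkl","rb"))
for n,s in(("scene",(418,298)),("side",(171,173))):
    h=cv2.cvtColor(np.asarray(c[n]["image"]),cv2.COLOR_RGB2HSV).astype(int)
    v=h[s[1],s[0],2]
    m=((h[...,1]<50)&(abs(h[...,2]-v)<14)).astype(np.uint8)
    _,l=cv2.connectedComponents(m);k=cv2.convexHull(max(cv2.findContours((l==l[s[1],s[0]]).astype(np.uint8),0,2)[0],key=len))
    W=np.array([onplane(c[n],*q,.04)[:2] for q in k[:,0].astype(float)],np.float32)*1000
    print(n,cv2.minEnclosingCircle(W),cv2.fitEllipse(W))
for n,s in(("scene",(306,306)),("side",(261,177))):
    h=cv2.cvtColor(np.asarray(c[n]["image"]),cv2.COLOR_RGB2HSV).astype(int)
    v=h[s[1],s[0],2]
    m=((h[...,1]<60)&(abs(h[...,2]-v)<14)).astype(np.uint8)
    _,l=cv2.connectedComponents(m);k=cv2.convexHull(max(cv2.findContours((l==l[s[1],s[0]]).astype(np.uint8),0,2)[0],key=len))
    W=np.array([onplane(c[n],*q,.02)[:2] for q in k[:,0].astype(float)],np.float32)*1000
    print(n,"plate",cv2.minAreaRect(W))
print(sensors.get_obs()["tool_pos"])
```

```text
scene ((355.8861083984375, 311.8019104003906), 52.972755432128906) ((355.8746337890625, 311.935791015625), (104.38762664794922, 105.28618621826172), 34.44774627685547)
side ((356.9126892089844, 315.533203125), 53.52962875366211) ((357.0437927246094, 314.9765319824219), (102.65126037597656, 105.43707275390625), 136.67681884765625)
scene plate ((594.6036987304688, 191.74517822265625), (112.10540008544922, 113.34170532226562), 7.068368911743164)
side plate ((595.333251953125, 194.31130981445312), (112.36113739013672, 114.0448989868164), 6.095490455627441)
[0.35517081 0.31358474 0.15110618]
```

Request:
drive_tool:
  moves:
    - {"x": 0, "y": 1, "z": 15, "rx": 0, "ry": 0, "rz": 0, "fingers": 1}
    - {"x": 0, "y": 1, "z": 40, "rx": 0, "ry": 0, "rz": 0, "fingers": 1}
    - {"x": 0, "y": 1, "z": 65, "rx": 0, "ry": 0, "rz": 0, "fingers": 1}
    - {"x": 0, "y": 1, "z": 83, "rx": 0, "ry": 0, "rz": 0, "fingers": 1}
    - {"x": 0, "y": 1, "z": 93, "rx": 0, "ry": 0, "rz": 0, "fingers": 1}
    - {"x": 0, "y": 1, "z": 97, "rx": 0, "ry": 0, "rz": 0, "fingers": 1}
    - {"x": 0, "y": 1, "z": 99, "rx": 0, "ry": 0, "rz": 0, "fingers": 1}
    - {"x": 0, "y": 1, "z": 99, "rx": 0, "ry": 0, "rz": 0, "fingers": 1}
    - {"x": 0, "y": 1, "z": 99, "rx": 0, "ry": 0, "rz": 0, "fingers": 1}

```text
time_s: 25.4
tool_pos: [0.357, 0.3134, 0.0526]
tool_rot: [179.9, -0.0, 112.5]
force: [0.3, 0.4, -3.4]
grip_width: 0.0559
grasp_force: 35.0
```

Request:
drive_tool:
  moves:
    - {"x": 0, "y": 0, "z": 0.7, "rx": 0, "ry": 0, "rz": 0, "fingers": 1}
    - {"x": 0, "y": 0, "z": 1.4, "rx": 0, "ry": 0, "rz": 0, "fingers": 1}
    - {"x": 0, "y": 0, "z": 2, "rx": 0, "ry": 0, "rz": 0, "fingers": 1}
    - {"x": 0, "y": 0, "z": 2, "rx": 0, "ry": 0, "rz": 0, "fingers": 1}
    - {"x": 0, "y": 0, "z": 2, "rx": 0, "ry": 0, "rz": 0, "fingers": 1}

```text
time_s: 26.02
tool_pos: [0.3568, 0.3133, 0.0513]
tool_rot: [180.0, 0.0, 112.5]
force: [-3.5, -2.4, 7.1]
grip_width: 0.0556
grasp_force: 35.0
```

Request:
drive_tool:
  moves:
    - {"x": 0, "y": 0, "z": 1.5, "rx": 0, "ry": 0, "rz": 0, "fingers": -0.8}
    - {"x": 0, "y": 0, "z": 1, "rx": 0, "ry": 0, "rz": 0, "fingers": -0.8}
    - {"x": 0, "y": 0, "z": 0, "rx": 0, "ry": 0, "rz": 0, "fingers": -0.8}
    - {"x": 0, "y": 0, "z": -10, "rx": 0, "ry": 0, "rz": 0, "fingers": -0.8}
    - {"x": 0, "y": 0, "z": -30, "rx": 0, "ry": 0, "rz": 0, "fingers": -0.8}
    - {"x": 0, "y": 0, "z": -65, "rx": 0, "ry": 0, "rz": 0, "fingers": -0.8}
    - {"x": 0, "y": 0, "z": -110, "rx": 0, "ry": 0, "rz": 0, "fingers": -1}
    - {"x": 0, "y": 0, "z": -145, "rx": 0, "ry": 0, "rz": 0, "fingers": -1}
    - {"x": 0, "y": 0, "z": -170, "rx": 0, "ry": 0, "rz": 0, "fingers": -1}
    - {"x": 0, "y": 0, "z": -180, "rx": 0, "ry": 0, "rz": 0, "fingers": -1}

```text
time_s: 27.28
tool_pos: [0.3572, 0.3138, 0.2322]
tool_rot: [179.8, -0.0, 112.5]
force: [-0.4, -0.1, -0.5]
grip_width: 0.0861
grasp_force: 0.0
```

Run:
```python
import numpy as np
from scipy.interpolate import CubicSpline
P=np.array([[357,313],[460,160],[500,0],[480,-170],[400,-338]])
s=np.r_[0,np.cumsum(np.linalg.norm(np.diff(P,axis=0),axis=1))];f=CubicSpline(s,P)
def sm(t): return t*t*(3-2*t)
for i in range(1,19):
    p=f(s[-1]*sm(i/18)); d=p-P[0]
    print(i,p.round(),round(-.3827*d[0]+.9239*d[1]),round(.9239*d[0]+.3827*d[1]),round(np.hypot(*p)))
```

```text
1 [361. 308.] -6 2 475
2 [373. 295.] -23 8 476
3 [391. 274.] -50 17 478
4 [413. 244.] -85 26 480
5 [437. 206.] -129 33 483
6 [459. 161.] -180 37 487
7 [479. 110.] -234 35 491
8 [493.  54.] -291 27 496
9 [500.  -4.] -348 11 500
10 [500. -63.] -402 -12 504
11 [ 492. -120.] -451 -41 506
12 [ 479. -173.] -496 -73 509
13 [ 463. -220.] -533 -107 512
14 [ 445. -261.] -564 -139 516
15 [ 428. -294.] -588 -167 519
16 [ 413. -318.] -604 -190 521
17 [ 403. -333.] -614 -204 523
18 [ 400. -338.] -618 -209 524
```

Request:
drive_tool:
  moves:
    - {"x": -6, "y": 2, "z": 0, "rx": 0, "ry": 0, "rz": 0.01, "fingers": -1}
    - {"x": -23, "y": 8, "z": 0, "rx": 0, "ry": 0, "rz": 0.02, "fingers": -1}
    - {"x": -50, "y": 17, "z": 0, "rx": 0, "ry": 0, "rz": 0.03, "fingers": -1}
    - {"x": -85, "y": 26, "z": 0, "rx": 0, "ry": 0, "rz": 0.04, "fingers": -1}
    - {"x": -129, "y": 33, "z": 0, "rx": 0, "ry": 0, "rz": 0.05, "fingers": -1}
    - {"x": -180, "y": 37, "z": 0, "rx": 0, "ry": 0, "rz": 0.06, "fingers": -1}
    - {"x": -234, "y": 35, "z": 0, "rx": 0, "ry": 0, "rz": 0.07, "fingers": -1}
    - {"x": -291, "y": 27, "z": 0, "rx": 0, "ry": 0, "rz": 0.08, "fingers": -1}
    - {"x": -348, "y": 11, "z": 0, "rx": 0, "ry": 0, "rz": 0.09, "fingers": -1}
    - {"x": -402, "y": -12, "z": 0, "rx": 0, "ry": 0, "rz": 0.1, "fingers": -1}
    - {"x": -451, "y": -41, "z": 0, "rx": 0, "ry": 0, "rz": 0.11, "fingers": -1}
    - {"x": -496, "y": -73, "z": 0, "rx": 0, "ry": 0, "rz": 0.116, "fingers": -1}
    - {"x": -533, "y": -107, "z": 0, "rx": 0, "ry": 0, "rz": 0.116, "fingers": -1}
    - {"x": -564, "y": -139, "z": 0, "rx": 0, "ry": 0, "rz": 0.116, "fingers": -1}
    - {"x": -588, "y": -167, "z": 0, "rx": 0, "ry": 0, "rz": 0.116, "fingers": -1}
    - {"x": -604, "y": -190, "z": 0, "rx": 0, "ry": 0, "rz": 0.116, "fingers": -1}
    - {"x": -614, "y": -204, "z": 0, "rx": 0, "ry": 0, "rz": 0.116, "fingers": -1}
    - {"x": -618, "y": -209, "z": 0, "rx": 0, "ry": 0, "rz": 0.116, "fingers": -1}
    - {"x": -618, "y": -209, "z": 0, "rx": 0, "ry": 0, "rz": 0.116, "fingers": -1}

```text
time_s: 29.65
tool_pos: [0.4004, -0.3374, 0.2297]
tool_rot: [-180.0, -0.0, 105.9]
force: [0.8, 0.6, 0.1]
grip_width: 0.0869
grasp_force: 0.0
```

Run:
```python
from h import *
ca=snap("scene","scene6");cb=snap("side","side6");c=snap("wrist","wrist6")
o=sensors.get_obs();p=np.array(o["tool_pos"])*1000;yaw=o["tool_rot"][2];print(p,yaw)
a=cv2.imread("pics/scene6.png");b=cv2.imread("pics/wrist6.png")
cv2.imwrite("pics/m7.png",np.hstack([cv2.resize(a[230:350,360:480],(400,400)),cv2.resize(b[40:200,200:360],(400,400))]))
h=cv2.cvtColor(b,cv2.COLOR_BGR2HSV)
u,v=proj(c,[.389,-.2677,.03]).round().astype(int)
m2=(h[...,1]<70).astype(np.uint8);m2[225:]=0
n,l,s,ce=cv2.connectedComponentsWithStats(m2);i=l[v,u];print(u,v,h[v,u],s[i])
k=cv2.convexHull(cv2.findContours((l==i).astype(np.uint8),0,2)[0][0])
W=np.array([onplane(c,*q,.03)[:2] for q in k[:,0].astype(float)],np.float32)*1000
r=cv2.minAreaRect(W);print("flange",r)
d=np.array(r[0])-p[:2];t=np.radians(yaw);print("tool dx,dy",d@[np.cos(t),np.sin(t)],d@[np.sin(t),-np.cos(t)])
# collar top in scene
h=cv2.cvtColor(a,cv2.COLOR_BGR2HSV);u,v=proj(ca,[.3565,.3135,.07]).round().astype(int);print(h[v,u])
m=((h[...,1]<90)&(abs(h[...,2].astype(int)-h[v,u,2])<20)).astype(np.uint8);_,l=cv2.connectedComponents(m)
k=cv2.convexHull(max(cv2.findContours((l==l[v,u]).astype(np.uint8),0,2)[0],key=len))
W=np.array([onplane(ca,*q,.07)[:2] for q in k[:,0].astype(float)],np.float32)*1000;print("collar",cv2.minEnclosingCircle(W),cv2.fitEllipse(W))
```

```text
[ 401.04631715 -336.70414432  229.99043712] 105.99032742094715
284 131 [ 60   1 243] [ 254  100   62   63 3842]
flange ((389.3965759277344, -268.4481506347656), (67.46443176269531, 66.39307403564453), 15.98923397064209)
tool dx,dy 68.82426076052161 7.603832923723382
[60  7 78]
collar ((355.9032287597656, 313.2230529785156), 31.744630813598633) ((355.3305969238281, 313.2293701171875), (59.8347053527832, 62.12084197998047), 30.885696411132812)
```

View pics/m7.png

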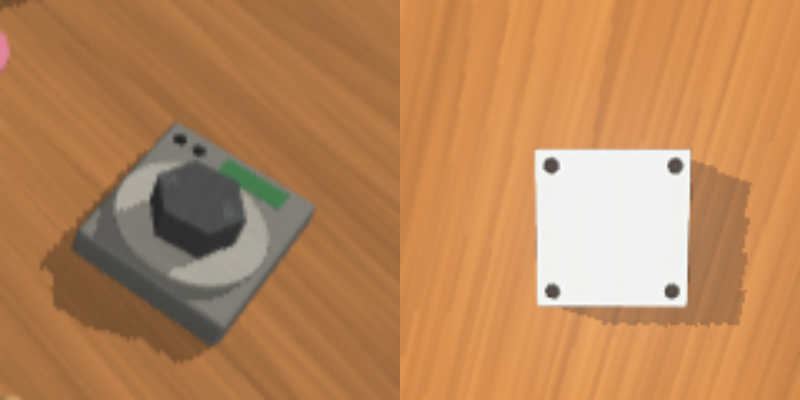

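The collar sits mid-pan (crop (197,205)) and the flange is square to the gripper in the wrist crop (612,228).

Request:
drive_tool:
  moves:
    - {"x": 15, "y": 2, "z": 5, "rx": 0, "ry": 0, "rz": 0, "fingers": -1}
    - {"x": 40, "y": 4, "z": 25, "rx": 0, "ry": 0, "rz": 0, "fingers": -1}
    - {"x": 62, "y": 7, "z": 60, "rx": 0, "ry": 0, "rz": 0, "fingers": -1}
    - {"x": 69, "y": 7.5, "z": 100, "rx": 0, "ry": 0, "rz": 0, "fingers": -1}
    - {"x": 69, "y": 7.5, "z": 130, "rx": 0, "ry": 0, "rz": 0, "fingers": -1}
    - {"x": 69, "y": 7.5, "z": 150, "rx": 0, "ry": 0, "rz": 0, "fingers": -1}
    - {"x": 69, "y": 7.5, "z": 160, "rx": 0, "ry": 0, "rz": 0, "fingers": -1}
    - {"x": 69, "y": 7.5, "z": 160, "rx": 0, "ry": 0, "rz": 0, "fingers": -1}
    - {"x": 69, "y": 7.5, "z": 160, "rx": 0, "ry": 0, "rz": 0, "fingers": -1}

```text
time_s: 30.92
tool_pos: [0.3893, -0.2695, 0.0709]
tool_rot: [179.9, 0.1, 105.9]
force: [0.9, 0.5, 0.6]
grip_width: 0.0868
grasp_force: 0.0
```

Request:
drive_tool:
  moves:
    - {"x": 1, "y": 0, "z": 18, "rx": 0, "ry": 0, "rz": 0, "fingers": -1}
    - {"x": 1, "y": 0, "z": 38, "rx": 0, "ry": 0, "rz": 0, "fingers": -1}
    - {"x": 1, "y": 0, "z": 50, "rx": 0, "ry": 0, "rz": 0, "fingers": -1}
    - {"x": 1, "y": 0, "z": 56, "rx": 0, "ry": 0, "rz": 0, "fingers": -1}
    - {"x": 1, "y": 0, "z": 56, "rx": 0, "ry": 0, "rz": 0, "fingers": -1}
    - {"x": 1, "y": 0, "z": 56, "rx": 0, "ry": 0, "rz": 0, "fingers": -0.7}
    - {"x": 1, "y": 0, "z": 56, "rx": 0, "ry": 0, "rz": 0, "fingers": -0.5}
    - {"x": 1, "y": 0, "z": 56, "rx": 0, "ry": 0, "rz": 0, "fingers": 1}
    - {"x": 1, "y": 0, "z": 56, "rx": 0, "ry": 0, "rz": 0, "fingers": 1}
    - {"x": 1, "y": 0, "z": 56, "rx": 0, "ry": 0, "rz": 0, "fingers": 1}
  force: 35

```text
time_s: 32.17
tool_pos: [0.3889, -0.2685, 0.0145]
tool_rot: [179.9, 0.0, 105.9]
force: [0.1, -0.2, 3.5]
grip_width: 0.0677
grasp_force: 35.0
```

Run:
```python
import numpy as np
from scipy.interpolate import CubicSpline
P=np.array([[389.5,-268],[475,-130],[540,40],[595,193]])
s=np.r_[0,np.cumsum(np.linalg.norm(np.diff(P,axis=0),axis=1))];f=CubicSpline(s,P)
t=np.radians(105.9);c,S=np.cos(t),np.sin(t)
for i in range(1,19):
    u=i/18;p=f(s[-1]*u*u*(3-2*u)); d=p-P[0]
    print(i,p.round(),round(c*d[0]+S*d[1]),round(S*d[0]-c*d[1]),round(np.hypot(*p)))
```

```text
1 [ 392. -264.] 3 4 473
2 [ 401. -254.] 10 14 474
3 [ 413. -238.] 23 31 476
4 [ 428. -216.] 40 51 479
5 [ 444. -189.] 61 74 483
6 [ 461. -158.] 86 99 488
7 [ 478. -123.] 115 125 494
8 [495. -85.] 147 151 502
9 [510. -46.] 181 177 512
10 [524.  -6.] 215 201 524
11 [537.  33.] 249 225 538
12 [550.  70.] 281 247 554
13 [562. 104.] 310 267 571
14 [572. 133.] 336 286 588
15 [581. 158.] 357 301 602
16 [589. 177.] 373 313 615
17 [593. 189.] 384 321 623
18 [595. 193.] 387 324 626
```

Request:
drive_tool:
  moves:
    - {"x": 0, "y": 0, "z": -4, "rx": 0, "ry": 0, "rz": 0, "fingers": 1}
    - {"x": 0, "y": 0, "z": -15, "rx": 0, "ry": 0, "rz": 0, "fingers": 1}
    - {"x": 0, "y": 0, "z": -40, "rx": 0, "ry": 0, "rz": 0, "fingers": 1}
    - {"x": 0, "y": 0, "z": -70, "rx": 0, "ry": 0, "rz": 0, "fingers": 1}
    - {"x": 0, "y": 0, "z": -90, "rx": 0, "ry": 0, "rz": 0, "fingers": 1}
    - {"x": 0, "y": 0, "z": -95, "rx": 0, "ry": 0, "rz": 0, "fingers": 1}
    - {"x": 0, "y": 0, "z": -95, "rx": 0, "ry": 0, "rz": 0, "fingers": 1}

```text
time_s: 33.05
tool_pos: [0.3879, -0.2683, 0.1088]
tool_rot: [-180.0, -0.0, 105.9]
force: [-0.3, 0.8, -4.4]
grip_width: 0.0676
grasp_force: 35.0
```

Request:
drive_tool:
  moves:
    - {"x": 3, "y": 4, "z": 0, "rx": 0, "ry": 0, "rz": 0, "fingers": 1}
    - {"x": 10, "y": 14, "z": 0, "rx": 0, "ry": 0, "rz": 0, "fingers": 1}
    - {"x": 23, "y": 31, "z": 0, "rx": 0, "ry": 0, "rz": 0, "fingers": 1}
    - {"x": 40, "y": 51, "z": 0, "rx": 0, "ry": 0, "rz": 0, "fingers": 1}
    - {"x": 61, "y": 74, "z": 0, "rx": 0, "ry": 0, "rz": 0, "fingers": 1}
    - {"x": 86, "y": 99, "z": 0, "rx": 0, "ry": 0, "rz": 0, "fingers": 1}
    - {"x": 115, "y": 125, "z": 0, "rx": 0, "ry": 0, "rz": 0, "fingers": 1}
    - {"x": 147, "y": 151, "z": 0, "rx": 0, "ry": 0, "rz": 0, "fingers": 1}
    - {"x": 181, "y": 177, "z": 0, "rx": 0, "ry": 0, "rz": 0, "fingers": 1}
    - {"x": 215, "y": 201, "z": 0, "rx": 0, "ry": 0, "rz": 0, "fingers": 1}
    - {"x": 249, "y": 225, "z": 0, "rx": 0, "ry": 0, "rz": 0, "fingers": 1}
    - {"x": 281, "y": 247, "z": 0, "rx": 0, "ry": 0, "rz": 0, "fingers": 1}
    - {"x": 310, "y": 267, "z": 0, "rx": 0, "ry": 0, "rz": 0, "fingers": 1}
    - {"x": 336, "y": 286, "z": 0, "rx": 0, "ry": 0, "rz": 0, "fingers": 1}
    - {"x": 357, "y": 301, "z": 0, "rx": 0, "ry": 0, "rz": 0, "fingers": 1}
    - {"x": 373, "y": 313, "z": 0, "rx": 0, "ry": 0, "rz": 0, "fingers": 1}
    - {"x": 384, "y": 321, "z": 0, "rx": 0, "ry": 0, "rz": 0, "fingers": 1}
    - {"x": 387, "y": 324, "z": 0, "rx": 0, "ry": 0, "rz": 0, "fingers": 1}
    - {"x": 387, "y": 324, "z": 0, "rx": 0, "ry": 0, "rz": 0, "fingers": 1}
    - {"x": 387, "y": 324, "z": 0, "rx": 0, "ry": 0, "rz": 0, "fingers": 1}

```text
time_s: 35.55
tool_pos: [0.5942, 0.1911, 0.1091]
tool_rot: [-180.0, 0.0, 105.8]
force: [-0.3, -0.8, -3.9]
grip_width: 0.0678
grasp_force: 35.0
```

Request:
drive_tool:
  moves:
    - {"x": 1.5, "y": 1.5, "z": 15, "rx": 0, "ry": 0, "rz": 0, "fingers": 1}
    - {"x": 1.5, "y": 1.5, "z": 38, "rx": 0, "ry": 0, "rz": 0, "fingers": 1}
    - {"x": 1.5, "y": 1.5, "z": 58, "rx": 0, "ry": 0, "rz": 0, "fingers": 1}
    - {"x": 1.5, "y": 1.5, "z": 68, "rx": 0, "ry": 0, "rz": 0, "fingers": 1}
    - {"x": 1.5, "y": 1.5, "z": 72, "rx": 0, "ry": 0, "rz": 0, "fingers": 1}
    - {"x": 1.5, "y": 1.5, "z": 73.5, "rx": 0, "ry": 0, "rz": 0, "fingers": 1}
    - {"x": 1.5, "y": 1.5, "z": 74.5, "rx": 0, "ry": 0, "rz": 0, "fingers": 1}
    - {"x": 1.5, "y": 1.5, "z": 74.5, "rx": 0, "ry": 0, "rz": 0, "fingers": 1}
    - {"x": 1.5, "y": 1.5, "z": 74.5, "rx": 0, "ry": 0, "rz": 0, "fingers": 1}

```text
time_s: 36.67
tool_pos: [0.5954, 0.1944, 0.035]
tool_rot: [180.0, 0.0, 105.9]
force: [-1.2, -0.7, -4.2]
grip_width: 0.0679
grasp_force: 35.0
```

Request:
drive_tool:
  moves:
    - {"x": -1, "y": 0, "z": 0.5, "rx": 0, "ry": 0, "rz": 0, "fingers": 1}
    - {"x": -1, "y": 0, "z": 1.2, "rx": 0, "ry": 0, "rz": 0, "fingers": 1}
    - {"x": -1, "y": 0, "z": 1.8, "rx": 0, "ry": 0, "rz": 0, "fingers": 1}
    - {"x": -1, "y": 0, "z": 1.8, "rx": 0, "ry": 0, "rz": 0, "fingers": 1}
    - {"x": -1, "y": 0, "z": 1.8, "rx": 0, "ry": 0, "rz": 0, "fingers": 1}

```text
time_s: 37.3
tool_pos: [0.5956, 0.1939, 0.0345]
tool_rot: [180.0, -0.0, 105.9]
force: [-5.8, -0.5, 7.7]
grip_width: 0.0678
grasp_force: 35.0
```

Contact. Release and withdraw upward, then back to the middle.

Request:
drive_tool:
  moves:
    - {"x": -1, "y": 0, "z": 1, "rx": 0, "ry": 0, "rz": 0, "fingers": -1}
    - {"x": -1, "y": 0, "z": 0.5, "rx": 0, "ry": 0, "rz": 0, "fingers": -1}
    - {"x": -1, "y": 0, "z": 0, "rx": 0, "ry": 0, "rz": 0, "fingers": -1}
    - {"x": -1, "y": 0, "z": -10, "rx": 0, "ry": 0, "rz": 0, "fingers": -1}
    - {"x": -1, "y": 0, "z": -30, "rx": 0, "ry": 0, "rz": 0, "fingers": -1}
    - {"x": -1, "y": 0, "z": -65, "rx": 0, "ry": 0, "rz": 0, "fingers": -1}
    - {"x": -1, "y": 0, "z": -110, "rx": 0, "ry": 0, "rz": 0, "fingers": -1}
    - {"x": -5, "y": 0, "z": -155, "rx": 0, "ry": 0, "rz": 0, "fingers": -1}
    - {"x": -20, "y": 0, "z": -195, "rx": 0, "ry": 0, "rz": 0, "fingers": -1}
    - {"x": -45, "y": 0, "z": -215, "rx": 0, "ry": 0, "rz": 0, "fingers": -1}
    - {"x": -75, "y": 0, "z": -220, "rx": 0, "ry": 0, "rz": 0, "fingers": -1}
    - {"x": -95, "y": 0, "z": -220, "rx": 0, "ry": 0, "rz": 0, "fingers": -1}
    - {"x": -100, "y": 0, "z": -220, "rx": 0, "ry": 0, "rz": 0, "fingers": -1}
    - {"x": -100, "y": 0, "z": -220, "rx": 0, "ry": 0, "rz": 0, "fingers": -1}

```text
time_s: 39.05
tool_pos: [0.6224, 0.0979, 0.2524]
tool_rot: [-180.0, -0.0, 105.9]
force: [-0.2, -0.2, -0.4]
grip_width: 0.0873
grasp_force: 0.0
```

Run:
```python
from h import *
ca=snap("scene","scene7");cb=snap("side","side7");c=snap("wrist","wrist7")
o=sensors.get_obs();print(o["tool_pos"],o["time_s"])
a=cv2.imread("pics/scene7.png");b=cv2.imread("pics/side7.png")
cv2.imwrite("pics/m8.png",np.hstack([cv2.resize(a[120:400,180:460],(400,400)),cv2.resize(b[100:380,130:410],(400,400))]))
h=cv2.cvtColor(a,cv2.COLOR_BGR2HSV).astype(int);u,v=proj(ca,[.595,.193,.05]).round().astype(int);print(u,v,h[v,u])
m=((h[...,1]<60)&(abs(h[...,2]-h[v,u,2])<10)).astype(np.uint8);_,l=cv2.connectedComponents(m)
k=cv2.convexHull(max(cv2.findContours((l==l[v,u]).astype(np.uint8),0,2)[0],key=len))
W=np.array([onplane(ca,*q,.05)[:2] for q in k[:,0].astype(float)],np.float32)*1000;print("flange",cv2.minAreaRect(W))
```

```text
[0.62227904 0.09880683 0.2524301 ] 39.2
307 298 [ 25  12 226]
flange ((593.7784423828125, 193.61358642578125), (66.71294403076172, 66.70179748535156), 16.147197723388672)
```

View pics/m8.png

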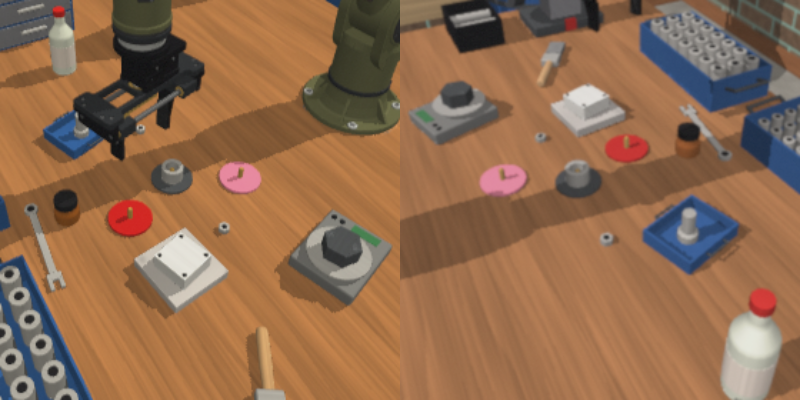

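All four parts are upright at their stations: plug in the tray (side crop (688,225)), ring on the dark stand (578,172), collar on the pan (457,93), flange on the plate (587,100). The jar and bottle are still standing and the gripper is clear.

```bash
python3 -c "
from cell import workorder
print(workorder.sign_off())"
```

```text
the job is handed in; nothing more can be done
None
```

The job is handed in at about 39 s on the robot clock: the plug, ring, collar and flange were moved in that order, each stands upright at its own station, and the jar and bottle are still standing.

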